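# Seat the test plug and swing the clamp lever home

## Task

Stand the brass test plug, shank down, in the bore of the clamp stand so that its flange lies flat on the block, and let it go. Then swing the clamp lever a quarter turn, so that its nose passes over the flange, until you feel it meet the stop pin; press it firmly home against the pin without straining the pin, and leave it resting there. Do not disturb the other things on the bench.

Things in the scene. Friction and masses are not known exactly. Their poses are not given: they have to be found in the camera images.
- stand: Fixed clamp stand: dark steel base plate 130 x 185 mm, 12 mm thick, carrying a grey block 84 (x) x 76 (y) mm whose top is 45 mm above the bench, the lever's pivot post at x = 0, y = +60 mm, and a stop pin. Origin: on the axis of the block's upright bore, at bench level; z up.
- bore (a point): Centre of the bore's mouth, at the block's top face, 45 mm above the bench. The bore is round, 33 mm across, chamfered 2 mm, 33 mm deep.
- pivot (a point): Point on the lever's pivot axis, 64 mm above the bench, fixed to the stand; axes as the stand's. The steel stop pin (10 mm across, top 74 mm above the bench) stands 60 mm from this axis on the base plate. It is set by hand: it stops the lever anywhere from 12 degrees short of to 12 degrees past the grip pointing along +y, so it must be felt or seen. It does not shift in use.
- lever: Steel clamp lever, origin on the pivot axis at bench level, z up. Grip along its own -x, nose along its +x: 43 mm long, 16 wide, underside 57 mm above the bench, clearing a seated plug's flange by 4 mm; a plug standing proud blocks it. Starts with its x along the stand's +x or up to 0.3 rad clockwise of that. Closes clockwise seen from above, the grip going from the stand's -x to its +y.
- lever_grip (a point): On the grip's centre line, 100 mm from the pivot axis, 64 mm above the bench; axes as the lever's. Steel bar 16 mm wide to 70 mm out, then rubber grip 18 wide and 18 tall to 135 mm. Friction takes about 3 N to move it here, and it stays where left. At the pin, 8 to 12 N in all here seats it firmly; over about 22 N strains the pin (limit 40 N at the pin).
- plug: Loose brass test plug, solid of revolution, 76 mm tall, about 0.28 kg, standing upright on its shank. Origin: centre of the shank's lower end; z up along its axis. Shank 30 mm across, 28 mm long, foot chamfered; flange 48 mm across from 28 to 36 mm; round stub 24 mm across from 36 to 76 mm, to grasp. It is the tallest of the brass pieces. Seated, its origin is 17 mm above the bench.
- reducer: Bystander: loose squat brass reducer, 54 mm across, 56 mm tall; its 44 mm foot does not enter the bore. Origin: centre of underside.
- elbow: Bystander: loose copper pipe elbow, 67 mm tall, its side branch reaching 42 mm along its x. Origin: centre of underside.
- slip_nut: Bystander: loose steel ring nut, 54 mm across, 18 mm tall. Origin: centre of underside.
- gasket: Bystander: loose black rubber ring, 60 mm across, 10 mm tall. Origin: centre of underside.
- wrench: Bystander: loose steel wrench, 200 mm long, lying along its x.
- carton: Bystander: loose cardboard carton 90 x 120 x 70 mm. Origin: centre of underside.
- pipe_cutter: Bystander: loose red pipe cutter, about 130 x 195 mm, 28 mm tall. Origin: near its middle, on the underside.
Things that resemble listed ones, but are neither listed nor needed, are in the scene too. Leave any turquoise look-alike of the plug alone. Leave any blue look-alike of the stand alone.

How it is judged:
By the outcome, as a careful person would: the job done as asked, in the order asked, and still so for the second after the job is handed in, with the robot touching nothing.
It also fails if it takes over 67 s, if anything falls off the work surface, if the arm or the gripper's body presses on something with over 40 N, if the wrist force passes 120 N, or if a joint passes its speed limit or range.

## Robot

A 6-joint arm with a two-finger parallel gripper is mounted at the origin on the work surface. World frame = base frame: x ahead of the robot, y to its left, z up, the work surface at z = 0. Lengths are in m, angles in rad, forces in N, time in s.
With the tool pointing down it reaches from about 0.35 to 0.85 m from the base axis. Payload 8.1 kg.
Tool frame: the origin (TCP) lies at the very end of the fingers, on their centre line; the grasp point (between the pads) lies 19 mm behind it (robot.pinch_z is the z of the grasp point in the tool frame, in m); z points along the fingers, y is the direction in which the jaws open and shut (so a half turn about z gives the same grasp; the last joint's range is limited). The gripper opens to 93 mm and grips with 3 to 60 N. Pads are 15 mm wide; open, the fingers measure 128 mm over their backs; the gripper's body (75 mm by 188 mm) begins 65 mm behind the grasp point.
Start: joints at [1.062, 0.13, 1.488, -0, 1.523, -0.085], TCP at [0.247, 0.547, 0.219] pointing down, gripper open.
Joint ranges: [-2.96, 2.96], [-0.89, 2.26], [0.02, 2.5], [-1.34, 4.48], [0, 2.73], [-2.66, 2.66]. Speed limits (rad/s): [2.39, 2.39, 2.79, 3.14, 3.14, 3.14].

## Interface

Orientations are given as a rotation vector (axis times angle).
In Python, from plant import robot gives the robot as it stands.
- The arm moves only by the tool drive_tool, never from a script. Its argument "steps" is a list of rows, each an object of numbers: "jaw": the opening, from 0 (shut) to 1 (fully open); "tx", "ty", "tz": the shift along the tool's x, y, z scaled (see below); "turn": the turn about the tool's z scaled (see below). A call has 1 to 12 rows; each row is the pose to reach, as a shift and turn from the pose commanded when the call began, along the tool's axes at that moment, turning the shorter way round; what a row does not reach only later rows make up. The controller multiplies each number of a shift by 0.3 m and each number of a turn by 180 degrees. A row lasts 1/10 s, in which the tool goes at most 50 mm and 8.59 degrees, less where a joint would pass 70% of its speed; a pose out of reach is approached as far as the arm can. A call with a number of a shift or a turn outside -1 to 1 is refused whole. A call with a gripper value outside its range is refused whole. The fingers move at their own pace and stop on an object; "force" is the grip in N (left out, the last holds). Time passes only in rows, so rows that repeat a pose let the fingers close. It gives the time, the measured TCP pose, the force and the opening at its end, in the units of the state.
- robot.read_state(): the state, without advancing time (a new reading comes with each control period).
- robot.read_camera(name): name is "side" or "top"; returns (picture, depth): 384x512x3 uint8, blue, green, red; 384x512 float32, m along the optical axis (not along the pixel's ray), 0 where there is no reading.
- robot.get_calibration(name): a dict with "fx", "fy", "cx", "cy" (pixels), "k1" (the pictures are not rectified: a ray, as slopes to the right and down, at radius r is drawn at 1 + k1 r^2 times it, then the intrinsics apply), "eye" and "attitude" of the camera in the world. Camera axes: x right, y down, z forward; pixel columns grow to the right and rows downward; lengths in m; the calibration is good to about 2 mm. A picture is of the moment at which its call begins. get_calibration takes no time and is no camera call.
- robot.close_job(): hands the job in, once; it reports no verdict.
The state is a dict: "t": time; "q": joint angles; "dq": joint speeds; "joint_torque": joint torques, N m; "tool_pos": TCP position; "orientation": TCP orientation; "force": force on the tool from outside, world axes, zero at the start; "wrist_torque": the same for the moment, N m; "opening": finger opening in m.
Only numpy, scipy, OpenCV 4.12 (cv2) and the standard library are available. Lean on these libraries where they do the work, as an engineer would, in place of code of your own. Each camera call takes 0.05 s, during which the arm holds its last target.

## Working session

There is one attempt and no reset: what is moved stays moved. The work goes in short steps, Python scripts to look and compute and a tool call to move; the robot and the scene stay as the last step left them, time stands still between calls to the robot, and variables do not carry over. Pictures are saved under pics/ and viewed, and the job is handed in when it is done.

Besides the shell and the picture viewer there is one more tool, called after "Request:" as name([rows], argument=value, ...), one row to a line, values as JSON. drive_tool: Moves the arm, as the interface text tells. Its arguments: {"type":"object","properties":{"steps":{"type":"array"},"force":{"type":"number"}},"required":["steps"]}

```bash
ls; mkdir -p pics
python3 - <<'E'
from plant import robot
import cv2,numpy as np
s=robot.read_state();print(s)
for n in("top","side"):
    p,d=robot.read_camera(n);cv2.imwrite(f"pics/{n}0.png",p);np.save(f"{n}0.npy",d);print(n,robot.get_calibration(n))
E
```

```text
pics
{'t': 0.0, 'q': array([ 1.06160459e+00,  1.31129546e-01,  1.48929190e+00,  1.21936773e-06,
        1.52300270e+00, -8.53754204e-02]), 'dq': array([-0.00107468,  0.00068715, -0.00029141, -0.00159391,  0.0004837 ,
       -0.00025945]), 'joint_torque': array([-1.60854594e-03, -5.59819758e+01, -4.91769826e+01,  7.68271554e-02,
        3.49295523e-02, -1.26074683e-04]), 'tool_pos': array([0.24642911, 0.54642616, 0.21759941]), 'orientation': array([-6.60644614e-01, -3.07079268e+00,  2.74967510e-03]), 'force': array([-0.9594192 ,  0.55720527,  0.2718755 ]), 'wrist_torque': array([ 0.03843233,  0.0392584 , -0.02374014]), 'opening': 0.09316769933412801}
top {'fx': 451.4502681983806, 'fy': 451.4502681983806, 'cx': 252.8373796622316, 'cy': 192.00122862807166, 'k1': 0.03167876030449882, 'eye': array([ 0.28316107, -0.02514964,  1.50212833]), 'attitude': array([-2.12534656,  2.09394055, -0.1868055 ])}
side {'fx': 473.08064347054733, 'fy': 473.08064347054733, 'cx': 256.1887430909835, 'cy': 193.114922430121, 'k1': 0.0036584752622218146, 'eye': array([ 0.28432091, -1.04066582,  0.78077753]), 'attitude': array([-2.12241878,  0.28174379, -0.14986278])}
```

View pics/top0.png

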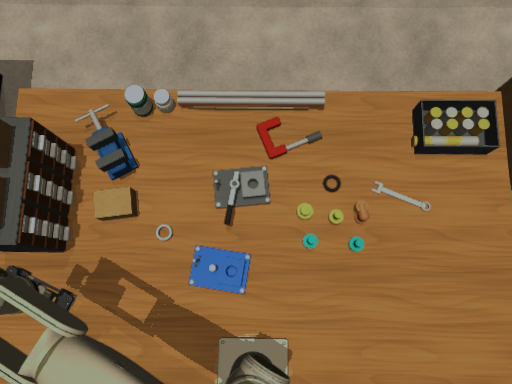

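View pics/side0.png

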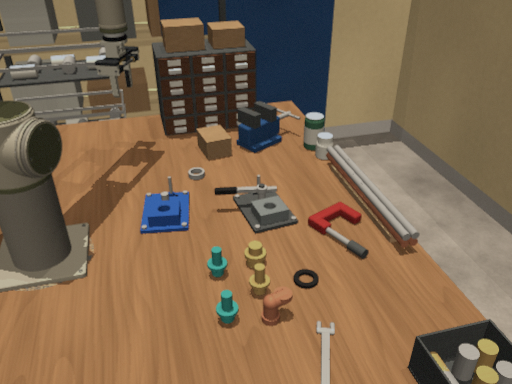

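The top view shows the grey stand near (242,187) with its lever grip toward (230,215). There are two brass pieces at (305,211) and (336,216). In the side view the tall, stubbed one is at (260,280), nearer the camera, so it should be the one at (336,216) in the top view. Next I'll take enlarged crops and measure.

```bash
cat > h.py <<'E'
import cv2,numpy as np
from scipy.spatial.transform import Rotation as R
from plant import robot
def ray(n,u,v):
    c=robot.get_calibration(n)
    x=(u-c['cx'])/c['fx'];y=(v-c['cy'])/c['fy'];a,b=x,y
    for _ in range(20):
        f=1+c['k1']*(a*a+b*b);a,b=x/f,y/f
    return np.array(c['eye']),R.from_rotvec(c['attitude']).as_matrix()@np.array([a,b,1.])
def plane(n,u,v,z):
    e,d=ray(n,u,v);return e+d*(z-e[2])/d[2]
def proj(n,P):
    c=robot.get_calibration(n);p=R.from_rotvec(c['attitude']).as_matrix().T@(np.array(P)-c['eye'])
    a,b=p[:2]/p[2];f=1+c['k1']*(a*a+b*b);return np.array([c['fx']*a*f+c['cx'],c['fy']*b*f+c['cy']])
def depthpt(n,u,v,D):
    e,d=ray(n,u,v);return e+d*D[int(v),int(u)]
def mid(r1,r2):
    e1,d1=r1;e2,d2=r2
    t=np.linalg.lstsq(np.c_[d1,-d2],e2-e1,rcond=None)[0]
    a=e1+d1*t[0];b=e2+d2*t[1];return (a+b)/2,np.linalg.norm(a-b)
E
python3 - <<'E'
from h import *
t=cv2.imread('pics/top0.png');D=np.load('top0.npy')
c=t[155:235,200:380];cv2.imwrite('pics/c0.png',cv2.resize(c,None,fx=4.4,fy=4.4,interpolation=cv2.INTER_CUBIC))
c=t[155:230,205:280];cv2.imwrite('pics/c1.png',cv2.resize(c,None,fx=8,fy=8,interpolation=cv2.INTER_CUBIC))
s=cv2.imread('pics/side0.png')
c=s[165:335,200:340];cv2.imwrite('pics/c2.png',cv2.resize(c,None,fx=3.5,fy=3.5,interpolation=cv2.INTER_CUBIC))
for n,im in(('top',t),('side',s)):
    h=cv2.cvtColor(im,cv2.COLOR_BGR2HSV);m=cv2.inRange(h,(22,110,90),(36,255,255))
    k,l,st,ce=cv2.connectedComponentsWithStats(m)
    for i in range(1,k):
        if st[i,4]>20:print(n,st[i],ce[i])
for v,u in((211,305),(216,336),(185,252),(183,252)):print(u,v,depthpt('top',u,v,D))
E
```

```text
top [221 107  28   2  49] [233.59183673 107.57142857]
top [260 107  24   2  40] [272.4 107.6]
top [430 107  12  11  99] [435.5959596  111.87878788]
top [461 107  12  11  98] [466.84693878 111.91836735]
top [446 119  13  10 100] [451.97 123.43]
top [478 119  12  10 101] [483.45544554 123.57425743]
top [414 137   4   7  25] [415.44 139.68]
top [425 137   7   8  44] [427.72727273 140.34090909]
top [445 137  18   7  92] [453.34782609 140.04347826]
top [297 203  17  16 221] [304.66968326 210.56108597]
top [329 209  15  15 173] [335.82080925 215.99421965]
side [249 241  13   9  88] [254.81818182 244.89772727]
side [245 248  21  12 101] [255.40594059 254.12871287]
side [254 263  10   7  61] [258.70491803 266.04918033]
side [250 275  20  13 110] [259.66363636 281.76363636]
side [477 338  22  17 262] [487.8129771  346.33206107]
side [432 354  15  16  66] [438.37878788 361.22727273]
side [476 365  23  19 304] [486.83881579 374.07236842]
305 211 [ 0.51016365 -0.16447803  0.05267598]
336 216 [ 0.49108824 -0.25933034  0.0813216 ]
252 185 [0.6012542  0.00942797 0.01920489]
252 183 [0.61063268 0.00981193 0.00779152]
```

View pics/c0.png

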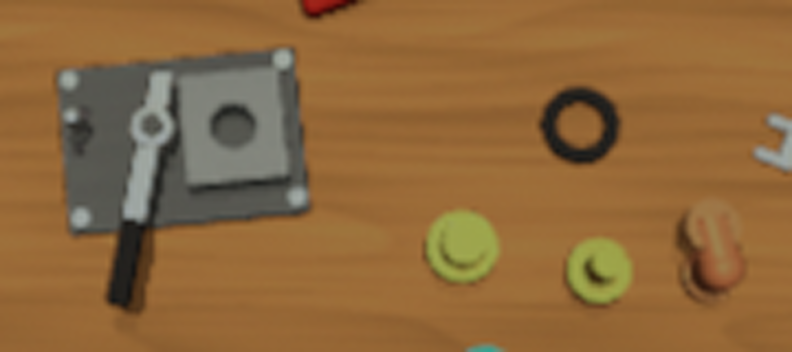

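View pics/c1.png

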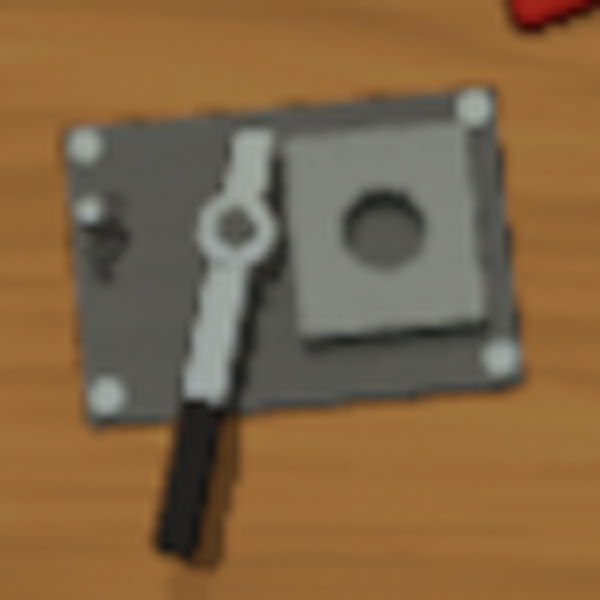

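View pics/c2.png

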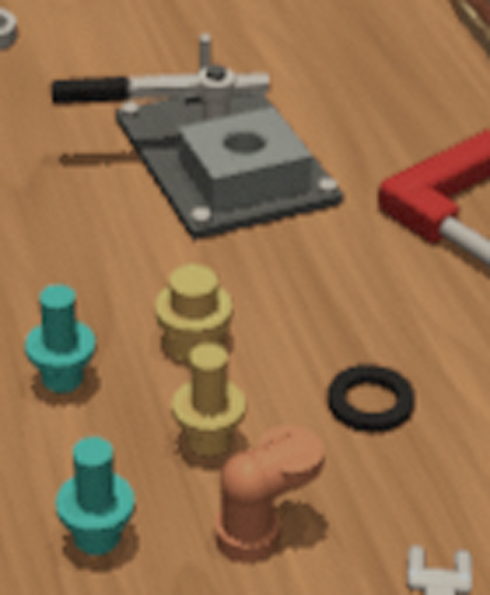

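Run:
```python
from h import *
t=cv2.imread('pics/top0.png');s=cv2.imread('pics/side0.png')
up=lambda im,x,y,w,h,f:cv2.resize(im[y:y+h,x:x+w],None,fx=f,fy=f,interpolation=cv2.INTER_CUBIC)
def back(p,x,y,f):return (p[0]+.5)/f-.5+x,(p[1]+.5)/f-.5+y
# brass flange: circle/ellipse of outline, top view
for x,y,name,z in((325,203,'plug',.036),(293,198,'reducer',.03)):
    a=up(t,x,y,24,26,8);h=cv2.cvtColor(a,cv2.COLOR_BGR2HSV);m=cv2.inRange(h,(20,110,20),(40,255,255))
    cs=max(cv2.findContours(m,0,1)[0],key=cv2.contourArea)
    e=cv2.fitEllipse(cv2.convexHull(cs));p=back(e[0],x,y,8);print(name,e[1],p,plane('top',*p,z))
# side flange of plug
a=up(s,240,255,40,45,8);h=cv2.cvtColor(a,cv2.COLOR_BGR2HSV);m=cv2.inRange(h,(18,70,60),(38,255,255))
cv2.imwrite('pics/m.png',np.hstack([a,cv2.cvtColor(m,8)]))
# bore + block in top
x,y,f=236,166,8
a=up(t,x,y,34,36,f);g=cv2.cvtColor(a,cv2.COLOR_BGR2GRAY);print(g[130:140,130:140].mean(),g[60,60])
m=cv2.inRange(g,0,105)
n,l,st,ce=cv2.connectedComponentsWithStats(m)
for i in range(1,n):
    if st[i,4]>500:print(st[i],ce[i],back(ce[i],x,y,f),plane('top',*back(ce[i],x,y,f),.045))
# plate corner screws, pin, pivot from crop1
for n,p,z in(('s1',(85,146),.015),('s2',(474,107),.015),('s3',(106,396),.015),('s4',(501,357),.015),('bore',(384,228),.045),('piv',(237,228),.074),('pin',(90,210),.074),('gripend',(177,551),.073),('elbowend',(0,0),0)):
    q=back(p,205,155,8);print(n,np.round(q,1),np.round(plane('top',*q,z),4))
S=[plane('top',*back(p,205,155,8),.014)[:2] for p in((85,146),(474,107),(106,396),(501,357))]
S=np.array(S);print('yaw',[np.degrees(np.arctan2(*(v[::-1]))) for v in (S[0]-S[1],S[2]-S[3],S[0]-S[2],S[1]-S[3])],S.mean(0))
```

```text
plug (123.60259246826172, 124.94689178466797) (335.7469825744629, 216.03871631622314) [ 0.49758128 -0.26597682  0.036     ]
reducer (136.54864501953125, 139.1688690185547) (304.6002721786499, 210.56028747558594) [ 0.51515913 -0.1653554   0.03      ]
81.98 128
[    0     0   272   288 32933] [135.36586403 163.04964625] (np.float64(252.4832330033705), np.float64(185.94370578143503)) [0.59255701 0.00717745 0.045     ]
[  92   99   88   83 5716] [135.08904829 139.18964311] (np.float64(252.4486310356893), np.float64(182.9612053883835)) [0.60262881 0.00746099 0.045     ]
s1 [215.2 172.8] [0.6428 0.1351 0.015 ]
s2 [263.8 167.9] [ 0.6619 -0.0296  0.015 ]
s3 [217.8 204.1] [0.5355 0.1228 0.015 ]
s4 [267.2 199.2] [ 0.5543 -0.0421  0.015 ]
bore [252.6 183.1] [0.6023 0.0071 0.045 ]
piv [234.2 183.1] [0.5952 0.066  0.074 ]
pin [215.8 180.8] [0.6019 0.1259 0.074 ]
gripend [226.7 223.4] [0.4634 0.0867 0.073 ]
elbowend [204.6 154.6] [0.7108 0.1756 0.    ]
yaw [np.float64(96.59757195269572), np.float64(96.49640497565663), np.float64(6.5501438360327064), np.float64(6.665634701538075)] [0.59881858 0.04660734]
```

View pics/m.png

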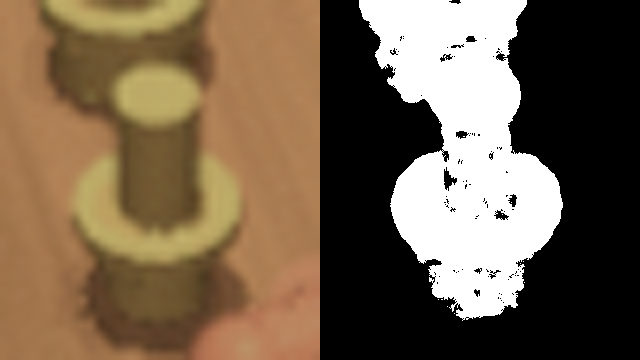

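Run:
```python
from h import *
b=lambda p:((p[0]+.5)/8-.5+240,(p[1]+.5)/8-.5+255)
print('stubtop side',plane('side',*b((157,95)),.076),'flange',plane('side',*b((157,200)),.036))
# bore in side: crop2 (246,141)/3.5 + (200,165)
print('bore side',plane('side',(246.5)/3.5-.5+200,(141.5)/3.5-.5+165,.045))
q=((600.5)/4.4-.5+200,(266)/4.4-.5+155)
print('plug stub top, top view approx',plane('top',*q,.076))
s=robot.read_state();print(s['tool_pos'],R.from_rotvec(s['orientation']).as_matrix().round(3))
```

```text
stubtop side [ 0.49643004 -0.26609896  0.076     ] flange [ 0.49663395 -0.26533881  0.036     ]
bore side [0.60251839 0.00784838 0.045     ]
plug stub top, top view approx [ 0.49521535 -0.26020161  0.076     ]
[0.24644972 0.54647707 0.21771806] [[-0.912  0.411 -0.001]
 [ 0.411  0.912 -0.001]
 [ 0.    -0.002 -1.   ]]
```

```bash
cat >> h.py <<'E'
def delta(pos,yaw_deg=None):
    s=robot.read_state();M=R.from_rotvec(s['orientation']).as_matrix()
    d=M.T@(np.array(pos)-s['tool_pos'])/.3
    y=np.degrees(np.arctan2(M[1,1],M[0,1]))
    tr=None if yaw_deg is None else ((y-yaw_deg+180)%360-180)/180
    print('t',round(s['t'],2),'pos',s['tool_pos'].round(4),'yaw',round(y,2),'open',round(s['opening'],4),'F',np.round(s['force'],2),'| d',d.round(4),'turn',tr)
    return d,tr
E
python3 -c "
from h import *
delta((.497,-.2658,.2),6.6)"
```

```text
t 0.1 pos [0.2464 0.5465 0.2177] yaw 65.72 open 0.0929 F [-0.22  0.05  0.28] | d [-1.8747 -2.1245  0.0623] turn 0.3284397091649173
```

Request:
drive_tool([
  {"tx": -0.62,"ty": -0.71,"jaw": 0.6},
  {"tx": -0.62,"ty": -0.71,"jaw": 0.6},
  {"tx": -0.62,"ty": -0.71,"jaw": 0.6},
  {"tx": -0.62,"ty": -0.71,"jaw": 0.6},
  {"tx": -0.62,"ty": -0.71,"jaw": 0.6},
  {"tx": -0.62,"ty": -0.71,"jaw": 0.6},
  {"tx": -0.62,"ty": -0.71,"jaw": 0.6},
])

```text
schema error: expected keys jaw, tx, ty, tz, turn
```

Request:
drive_tool([
  {"tx": -0.62,"ty": -0.71,"jaw": 0.6},
  {"tx": -0.62,"ty": -0.71,"jaw": 0.6},
  {"tx": -0.62,"ty": -0.71,"jaw": 0.6},
  {"tx": -0.62,"ty": -0.71,"jaw": 0.6},
  {"tx": -0.62,"ty": -0.71,"jaw": 0.6},
  {"tx": -0.62,"ty": -0.71,"jaw": 0.6},
  {"tx": -0.62,"ty": -0.71,"jaw": 0.6},
])

```text
schema error: expected keys jaw, tx, ty, tz, turn
```

```bash
python3 -c "
from h import *
delta((.497,-.2658,.14),6.6)"
```

```text
t 0.1 pos [0.2464 0.5465 0.2177] yaw 65.72 open 0.0929 F [-0.22  0.05  0.28] | d [-1.8747 -2.1242  0.2623] turn 0.3284397091649173
```

All keys are required in every row.

Request:
drive_tool([
  {"tx": -0.62,"ty": -0.71,"tz": 0,"turn": 0,"jaw": 0.6},
  {"tx": -0.62,"ty": -0.71,"tz": 0,"turn": 0,"jaw": 0.6},
  {"tx": -0.62,"ty": -0.71,"tz": 0,"turn": 0,"jaw": 0.6},
  {"tx": -0.62,"ty": -0.71,"tz": 0,"turn": 0,"jaw": 0.6},
  {"tx": -0.62,"ty": -0.71,"tz": 0,"turn": 0,"jaw": 0.6},
  {"tx": -0.62,"ty": -0.71,"tz": 0,"turn": 0,"jaw": 0.6},
  {"tx": -0.62,"ty": -0.71,"tz": 0,"turn": 0,"jaw": 0.6},
])

```text
t: 0.8
tool_pos: [0.3296, 0.2731, 0.2184]
orientation: [0.667, 3.069, -0.002]
force: [-0.6, 0.4, -0.7]
opening: 0.0561
```

Request:
drive_tool([
  {"tx": -0.62,"ty": -0.71,"tz": 0,"turn": 0,"jaw": 0.6},
  {"tx": -0.62,"ty": -0.71,"tz": 0,"turn": 0,"jaw": 0.6},
  {"tx": -0.62,"ty": -0.71,"tz": 0,"turn": 0,"jaw": 0.6},
  {"tx": -0.62,"ty": -0.71,"tz": 0,"turn": 0,"jaw": 0.6},
  {"tx": -0.62,"ty": -0.71,"tz": 0,"turn": 0,"jaw": 0.6},
  {"tx": -0.62,"ty": -0.71,"tz": 0,"turn": 0,"jaw": 0.6},
  {"tx": -0.62,"ty": -0.71,"tz": 0,"turn": 0,"jaw": 0.6},
])

```text
t: 1.5
tool_pos: [0.4113, 0.0029, 0.2183]
orientation: [-0.667, -3.07, 0.001]
force: [-0.2, 1.4, -0.3]
opening: 0.0553
```

```bash
python3 -c "
from h import *
delta((.497,-.2658,.14),6.6)"
```

```text
t 1.5 pos [0.4113 0.0029 0.2183] yaw 65.46 open 0.0553 F [-0.21  1.43 -0.31] | d [-0.6319 -0.6958  0.2616] turn 0.32702270104873843
```

Request:
drive_tool([
  {"tx": -0.63,"ty": -0.695,"tz": 0.2,"turn": 0.327,"jaw": 0.6},
  {"tx": -0.63,"ty": -0.695,"tz": 0.2,"turn": 0.327,"jaw": 0.6},
  {"tx": -0.63,"ty": -0.695,"tz": 0.2,"turn": 0.327,"jaw": 0.6},
  {"tx": -0.63,"ty": -0.695,"tz": 0.2,"turn": 0.327,"jaw": 0.6},
  {"tx": -0.63,"ty": -0.695,"tz": 0.2,"turn": 0.327,"jaw": 0.6},
  {"tx": -0.63,"ty": -0.695,"tz": 0.2,"turn": 0.327,"jaw": 0.6},
  {"tx": -0.63,"ty": -0.695,"tz": 0.2,"turn": 0.327,"jaw": 0.6},
  {"tx": -0.63,"ty": -0.695,"tz": 0.2,"turn": 0.327,"jaw": 0.6},
  {"tx": -0.63,"ty": -0.695,"tz": 0.2,"turn": 0.327,"jaw": 0.6},
  {"tx": -0.63,"ty": -0.695,"tz": 0.2,"turn": 0.327,"jaw": 0.6},
])

```text
t: 2.5
tool_pos: [0.4976, -0.2608, 0.1589]
orientation: [2.079, 2.355, 0.0]
force: [-1.4, 1.3, 0.7]
opening: 0.0559
```

```bash
python3 -c "
from h import *
delta((.497,-.2658,.042),6.6)
for n in('top','side'):
    p,d=robot.read_camera(n);u,v=proj(n,(.497,-.266,.07)).astype(int);print(u,v)
    cv2.imwrite(f'pics/{n}1.png',cv2.resize(p[max(0,v-50):v+50,u-50:u+50],None,fx=5,fy=5,interpolation=2))
"
```

```text
t 2.5 pos [ 0.4976 -0.2608  0.1589] yaw 7.12 open 0.0559 F [-1.35  1.25  0.66] | d [-0.0164 -0.0044  0.3898] turn 0.002911550696921318
337 214
259 268
```

View pics/side1.png

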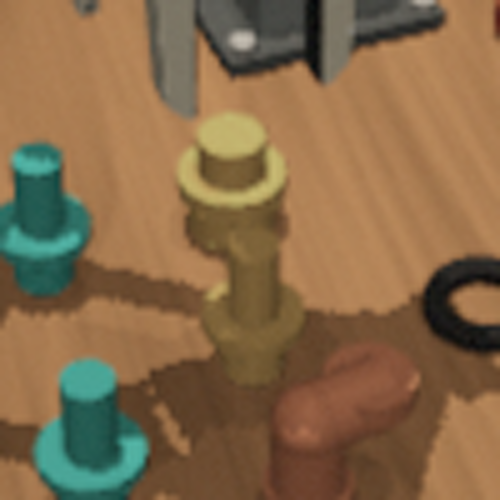

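The side view shows the open fingers above the plug, either side of its stub at (255,240) in the crop. Both turquoise pieces and the elbow are clear. Next I descend.

```bash
python3 -c "
from h import *
delta((.497,-.2658,.042),6.6)"
```

```text
t 2.6 pos [ 0.4976 -0.2612  0.1592] yaw 7.04 open 0.0559 F [ 0.65 -0.33  0.2 ] | d [-0.0149 -0.0041  0.3906] turn 0.0024420200958772398
```

Request:
drive_tool([
  {"tx": -0.015,"ty": -0.004,"tz": 0.15,"turn": 0.002,"jaw": 0.6},
  {"tx": -0.015,"ty": -0.004,"tz": 0.25,"turn": 0.002,"jaw": 0.6},
  {"tx": -0.015,"ty": -0.004,"tz": 0.33,"turn": 0.002,"jaw": 0.6},
  {"tx": -0.015,"ty": -0.004,"tz": 0.39,"turn": 0.002,"jaw": 0.6},
  {"tx": -0.015,"ty": -0.004,"tz": 0.39,"turn": 0.002,"jaw": 0.6},
  {"tx": -0.015,"ty": -0.004,"tz": 0.39,"turn": 0.002,"jaw": 0.6},
])

```text
t: 3.2
tool_pos: [0.4967, -0.2664, 0.0422]
orientation: [2.091, 2.345, 0.0]
force: [1.1, -0.2, 0.7]
opening: 0.0556
```

Request:
drive_tool([
  {"tx": 0,"ty": 0,"tz": 0,"turn": 0,"jaw": 0},
  {"tx": 0,"ty": 0,"tz": 0,"turn": 0,"jaw": 0},
  {"tx": 0,"ty": 0,"tz": 0,"turn": 0,"jaw": 0},
  {"tx": 0,"ty": 0,"tz": 0,"turn": 0,"jaw": 0},
  {"tx": 0,"ty": 0,"tz": 0,"turn": 0,"jaw": 0},
  {"tx": 0,"ty": 0,"tz": 0,"turn": 0,"jaw": 0},
], force=30)

```text
t: 3.8
tool_pos: [0.4968, -0.2669, 0.0421]
orientation: [2.092, 2.343, 0.0]
force: [0.8, -0.3, 3.7]
opening: 0.0235
```

```bash
python3 -c "
from h import *
delta((.497,-.2658,.15),6.6)"
```

```text
t 3.8 pos [ 0.4968 -0.2669  0.0421] yaw 6.5 open 0.0235 F [ 0.82 -0.28  3.69] | d [ 0.0035  0.0013 -0.3597] turn -0.0005674659332632991
```

Request:
drive_tool([
  {"tx": 0,"ty": 0,"tz": -0.1,"turn": 0,"jaw": 0},
  {"tx": 0,"ty": 0,"tz": -0.2,"turn": 0,"jaw": 0},
  {"tx": 0,"ty": 0,"tz": -0.3,"turn": 0,"jaw": 0},
  {"tx": 0,"ty": 0,"tz": -0.36,"turn": 0,"jaw": 0},
  {"tx": 0,"ty": 0,"tz": -0.36,"turn": 0,"jaw": 0},
  {"tx": 0,"ty": 0,"tz": -0.36,"turn": 0,"jaw": 0},
])

```text
t: 4.4
tool_pos: [0.4961, -0.2665, 0.1486]
orientation: [-2.091, -2.343, 0.0]
force: [-0.2, 0.3, -4.1]
opening: 0.0237
```

```bash
python3 -c "
from h import *
delta((.6023,.0066,.15),6.6)"
```

```text
t 4.4 pos [ 0.4961 -0.2665  0.1486] yaw 6.5 open 0.0237 F [-0.17  0.3  -4.12] | d [ 0.8646  0.4547 -0.0044] turn -0.0005803884339507527
```

Request:
drive_tool([
  {"tx": 0.12,"ty": 0.065,"tz": 0,"turn": 0,"jaw": 0},
  {"tx": 0.24,"ty": 0.13,"tz": 0,"turn": 0,"jaw": 0},
  {"tx": 0.36,"ty": 0.19,"tz": 0,"turn": 0,"jaw": 0},
  {"tx": 0.48,"ty": 0.25,"tz": 0,"turn": 0,"jaw": 0},
  {"tx": 0.6,"ty": 0.315,"tz": 0,"turn": 0,"jaw": 0},
  {"tx": 0.72,"ty": 0.38,"tz": 0,"turn": 0,"jaw": 0},
  {"tx": 0.82,"ty": 0.43,"tz": 0,"turn": 0,"jaw": 0},
  {"tx": 0.864,"ty": 0.455,"tz": 0,"turn": 0,"jaw": 0},
  {"tx": 0.864,"ty": 0.455,"tz": 0,"turn": 0,"jaw": 0},
  {"tx": 0.864,"ty": 0.455,"tz": 0,"turn": 0,"jaw": 0},
  {"tx": 0.864,"ty": 0.455,"tz": 0,"turn": 0,"jaw": 0},
])

```text
t: 5.5
tool_pos: [0.6021, 0.0049, 0.1487]
orientation: [-2.093, -2.342, 0.002]
force: [0.2, -0.9, -3.1]
opening: 0.0236
```

```bash
python3 -c "
from h import *
delta((.6023,.0066,.10),6.6)
for n in('top','side'):
    p,d=robot.read_camera(n);cv2.imwrite(f'pics/{n}2f.png',p);u,v=proj(n,(.6,.01,.1)).astype(int);print(u,v)
    cv2.imwrite(f'pics/{n}2.png',cv2.resize(p[max(0,v-45):v+55,u-50:u+50],None,fx=6,fy=6,interpolation=2))
"
```

```text
t 5.5 pos [0.6021 0.0049 0.1487] yaw 6.43 open 0.0236 F [ 0.22 -0.91 -3.14] | d [0.0054 0.0017 0.1624] turn -0.0009184581119653343
251 180
269 187
```

View pics/side2.png

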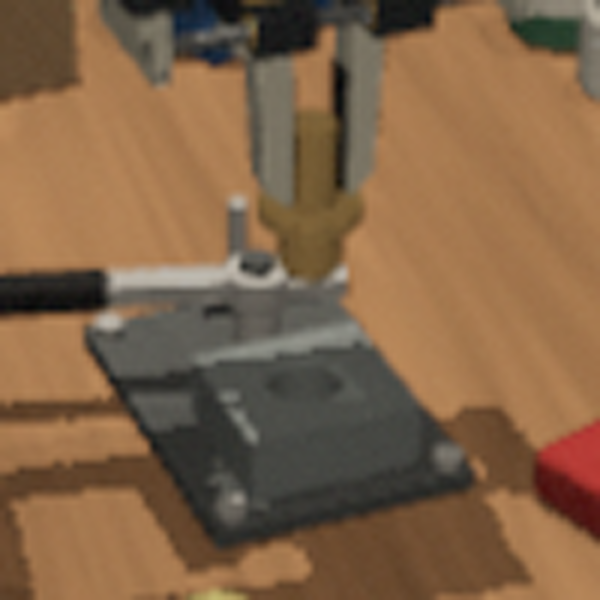

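View pics/top2.png

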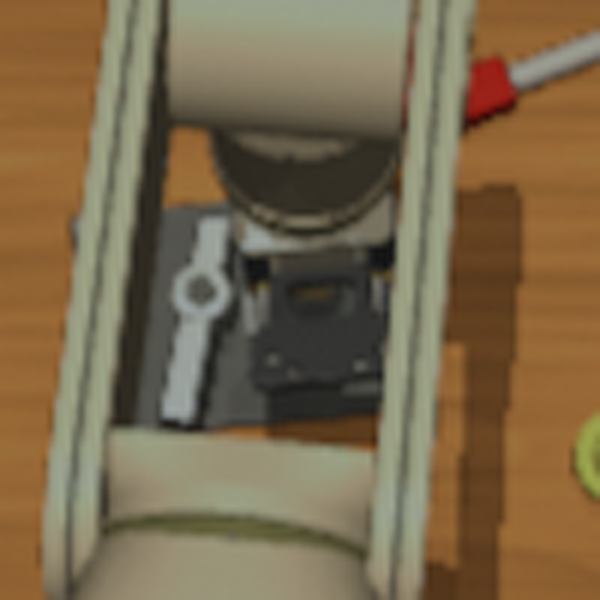

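The side view shows the plug hanging upright. Its flange is at (312,210) and its shank end near (303,268), above the bore at (305,381). Next I correct the small y lag and descend to just above the mouth.

Request:
drive_tool([
  {"tx": 0.005,"ty": 0.002,"tz": 0.08,"turn": 0,"jaw": 0},
  {"tx": 0.005,"ty": 0.002,"tz": 0.15,"turn": 0,"jaw": 0},
  {"tx": 0.005,"ty": 0.002,"tz": 0.18,"turn": 0,"jaw": 0},
  {"tx": 0.005,"ty": 0.002,"tz": 0.18,"turn": 0,"jaw": 0},
  {"tx": 0.005,"ty": 0.002,"tz": 0.18,"turn": 0,"jaw": 0},
])

```text
t: 6.1
tool_pos: [0.6036, 0.0074, 0.0964]
orientation: [2.092, 2.343, 0.001]
force: [0.1, -0.1, -2.6]
opening: 0.0234
```

```bash
python3 -c "
from h import *
delta((.6023,.0066,.059),6.6)
for n in('side',):
    p,d=robot.read_camera(n);u,v=proj(n,(.6,.01,.06)).astype(int);print(u,v)
    cv2.imwrite(f'pics/{n}3.png',cv2.resize(p[v-30:v+30,u-30:u+30],None,fx=10,fy=10,interpolation=2))
"
```

```text
t 6.1 pos [0.6036 0.0074 0.0964] yaw 6.46 open 0.0234 F [ 0.06 -0.06 -2.62] | d [-0.002  -0.0046  0.1248] turn -0.0007598226509314385
268 200
```

View pics/side3.png

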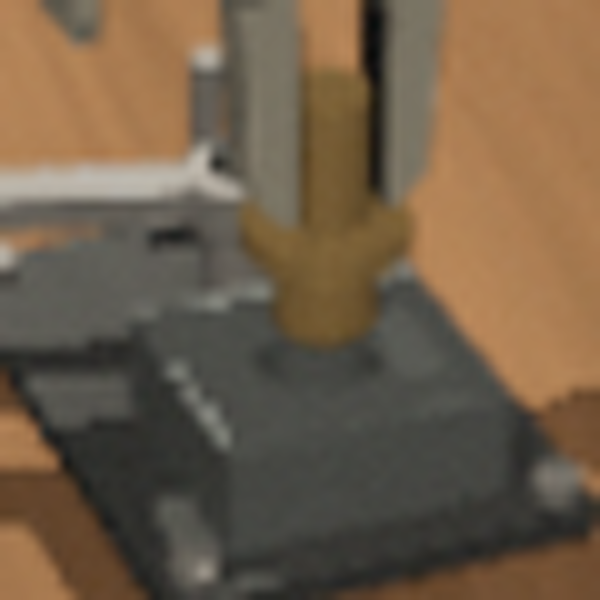

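The shank centre in the crop is about column 325 and the bore about 318. That agrees with the roughly 1.3 mm x error in the tool reading, so I correct it and descend to the chamfer.

Request:
drive_tool([
  {"tx": -0.002,"ty": -0.005,"tz": 0.01,"turn": 0,"jaw": 0},
  {"tx": -0.002,"ty": -0.005,"tz": 0.02,"turn": 0,"jaw": 0},
  {"tx": -0.002,"ty": -0.005,"tz": 0.03,"turn": 0,"jaw": 0},
  {"tx": -0.002,"ty": -0.005,"tz": 0.04,"turn": 0,"jaw": 0},
  {"tx": -0.002,"ty": -0.005,"tz": 0.05,"turn": 0,"jaw": 0},
  {"tx": -0.002,"ty": -0.005,"tz": 0.05,"turn": 0,"jaw": 0},
])

```text
t: 6.75
tool_pos: [0.6013, 0.0071, 0.0799]
orientation: [-2.091, -2.343, 0.001]
force: [0.4, -0.8, -4.4]
opening: 0.0238
```

```bash
python3 -c "
from h import *
delta((.6023,.0066,.059),6.6)
"
```

```text
t 6.75 pos [0.6013 0.0071 0.0799] yaw 6.5 open 0.0238 F [ 0.36 -0.84 -4.36] | d [-0.0021  0.0031  0.0695] turn -0.0005489385004869026
```

The plug entered without contact force. Next I continue down to just above seated.

Request:
drive_tool([
  {"tx": 0,"ty": 0.001,"tz": 0.015,"turn": 0,"jaw": 0},
  {"tx": 0,"ty": 0.001,"tz": 0.03,"turn": 0,"jaw": 0},
  {"tx": 0,"ty": 0.001,"tz": 0.045,"turn": 0,"jaw": 0},
  {"tx": 0,"ty": 0.001,"tz": 0.058,"turn": 0,"jaw": 0},
  {"tx": 0,"ty": 0.001,"tz": 0.063,"turn": 0,"jaw": 0},
  {"tx": 0,"ty": 0.001,"tz": 0.063,"turn": 0,"jaw": 0},
])

```text
t: 7.35
tool_pos: [0.6018, 0.0071, 0.0613]
orientation: [-2.092, -2.343, 0.001]
force: [-0.4, 0.0, -3.4]
opening: 0.0237
```

```bash
python3 -c "
from h import *
delta((.6023,.0066,.059),6.6)
"
```

```text
t 7.35 pos [0.6018 0.0071 0.0613] yaw 6.49 open 0.0237 F [-0.39  0.02 -3.39] | d [-0.0017  0.0014  0.0076] turn -0.000585068097554616
```

Request:
drive_tool([
  {"tx": 0,"ty": 0,"tz": 0.002,"turn": 0,"jaw": 0},
  {"tx": 0,"ty": 0,"tz": 0.004,"turn": 0,"jaw": 0},
  {"tx": 0,"ty": 0,"tz": 0.006,"turn": 0,"jaw": 0},
  {"tx": 0,"ty": 0,"tz": 0.006,"turn": 0,"jaw": 0},
  {"tx": 0,"ty": 0,"tz": 0.006,"turn": 0,"jaw": 0},
])

```text
t: 7.85
tool_pos: [0.6021, 0.0071, 0.06]
orientation: [2.092, 2.344, 0.0]
force: [0.9, -0.4, -3.1]
opening: 0.0233
```

Request:
drive_tool([
  {"tx": 0,"ty": 0,"tz": 0,"turn": 0,"jaw": 0.6},
  {"tx": 0,"ty": 0,"tz": 0,"turn": 0,"jaw": 0.6},
  {"tx": 0,"ty": 0,"tz": 0,"turn": 0,"jaw": 0.6},
  {"tx": 0,"ty": 0,"tz": 0,"turn": 0,"jaw": 0.6},
  {"tx": 0,"ty": 0,"tz": 0,"turn": 0,"jaw": 0.6},
])

```text
t: 8.35
tool_pos: [0.6023, 0.0071, 0.0601]
orientation: [2.092, 2.344, 0.0]
force: [-0.8, -0.5, -0.4]
opening: 0.0546
```

```bash
python3 -c "
from h import *
delta((.6023,.0066,.16),6.6)
"
```

```text
t 8.35 pos [0.6023 0.0071 0.0601] yaw 6.5 open 0.0546 F [-0.81 -0.49 -0.36] | d [-1.600e-03  1.000e-04 -3.329e-01] turn -0.0005616390666127637
```

Request:
drive_tool([
  {"tx": -0.002,"ty": 0,"tz": -0.05,"turn": 0,"jaw": 0.6},
  {"tx": -0.002,"ty": 0,"tz": -0.15,"turn": 0,"jaw": 0.6},
  {"tx": -0.002,"ty": 0,"tz": -0.28,"turn": 0,"jaw": 0.6},
  {"tx": -0.002,"ty": 0,"tz": -0.33,"turn": 0,"jaw": 0.6},
  {"tx": -0.002,"ty": 0,"tz": -0.33,"turn": 0,"jaw": 0.6},
  {"tx": -0.002,"ty": 0,"tz": -0.33,"turn": 0,"jaw": 0.6},
])

```text
t: 8.95
tool_pos: [0.602, 0.0064, 0.1585]
orientation: [-2.092, -2.344, 0.0]
force: [-0.3, -0.8, 0.3]
opening: 0.056
```

```bash
cat >> h.py <<'E'
PIV=np.array([.5953,.0668])
def pushpose(phi,off,z,r=.1):
    a=np.radians(phi);g=PIV+r*np.array([np.cos(a),np.sin(a)])
    return (*(g+off*np.array([-np.sin(a),np.cos(a)])),z)
E
python3 -c "
from h import *
print(robot.read_state()['q'].round(3))
for ph in(171,96): print(pushpose(ph,.04,.15))
delta(pushpose(171,.04,.15),-9)
p,d=robot.read_camera('side');u,v=proj('side',(.6,.01,.06)).astype(int)
cv2.imwrite('pics/side4.png',cv2.resize(p[v-30:v+30,u-30:u+30],None,fx=10,fy=10,interpolation=2))
"
```

```text
[-0.074  0.17   1.555 -0.     1.417 -0.188]
(np.float64(0.49027378733887705), np.float64(0.0429359128802176), 0.15)
(np.float64(0.5450662778585038), np.float64(0.16207105100612118), 0.15)
t 8.95 pos [0.602  0.0064 0.1585] yaw 6.5 open 0.056 F [-0.27 -0.79  0.31] | d [ 0.163  -0.3562  0.0284] turn 0.0860919046009962
```

View pics/side4.png

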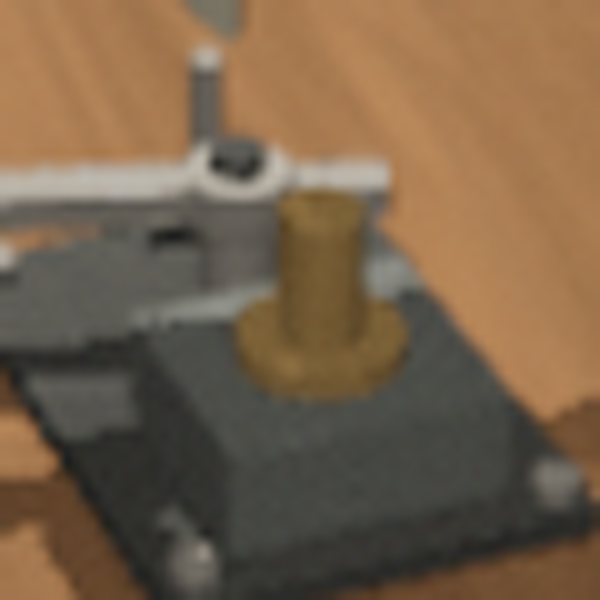

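The crop shows the plug seated with its flange flat on the block at (322,345). The lever is undisturbed. Next I move to the lever's pushing side.

Request:
drive_tool([
  {"tx": 0.08,"ty": -0.14,"tz": 0,"turn": 0.086,"jaw": 0},
  {"tx": 0.163,"ty": -0.28,"tz": 0,"turn": 0.086,"jaw": 0},
  {"tx": 0.163,"ty": -0.356,"tz": 0.03,"turn": 0.086,"jaw": 0},
  {"tx": 0.163,"ty": -0.356,"tz": 0.03,"turn": 0.086,"jaw": 0},
  {"tx": 0.163,"ty": -0.356,"tz": 0.03,"turn": 0.086,"jaw": 0},
  {"tx": 0.163,"ty": -0.356,"tz": 0.03,"turn": 0.086,"jaw": 0},
  {"tx": 0.163,"ty": -0.356,"tz": 0.03,"turn": 0.086,"jaw": 0},
])

```text
t: 9.7
tool_pos: [0.4915, 0.0427, 0.15]
orientation: [2.389, 2.04, 0.0]
force: [0.7, -0.3, 0.0]
opening: 0.0045
```

```bash
python3 -c "
from h import *
delta(pushpose(171,.04,.05),-9)
p,d=robot.read_camera('side');u,v=proj('side',(.5,.06,.1)).astype(int);print(u,v)
cv2.imwrite('pics/side5.png',cv2.resize(p[v-50:v+50,u-50:u+50],None,fx=6,fy=6,interpolation=2))
"
```

```text
t 9.7 pos [0.4915 0.0427 0.15  ] yaw -9.0 open 0.0045 F [ 0.69 -0.27  0.03] | d [ 1.000e-04 -4.100e-03  3.335e-01] turn -9.732841578921934e-06
229 183
```

View pics/side5.png

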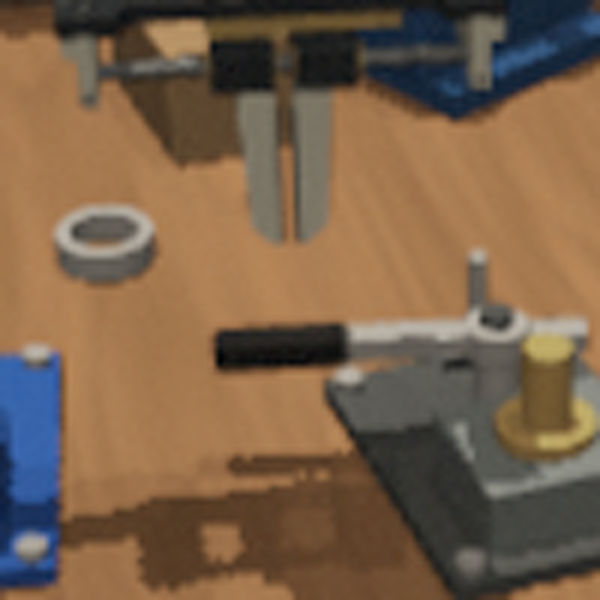

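The fingers are closed above and in front of the grip, which runs (215–345, 345) in the crop, clear of the blue stand. Next I descend.

Request:
drive_tool([
  {"tx": 0,"ty": -0.004,"tz": 0.15,"turn": 0,"jaw": 0},
  {"tx": 0,"ty": -0.004,"tz": 0.28,"turn": 0,"jaw": 0},
  {"tx": 0,"ty": -0.004,"tz": 0.333,"turn": 0,"jaw": 0},
  {"tx": 0,"ty": -0.004,"tz": 0.333,"turn": 0,"jaw": 0},
  {"tx": 0,"ty": -0.004,"tz": 0.333,"turn": 0,"jaw": 0},
])

```text
t: 10.25
tool_pos: [0.4899, 0.0431, 0.0506]
orientation: [2.389, 2.04, 0.0]
force: [0.8, 1.3, 2.2]
opening: 0.0004
```

```bash
python3 -c "
from h import *
s=delta(pushpose(171,.02,.05),-9)
for ph in range(165,100,-10): delta(pushpose(ph,.0165,.05),ph-180)
"
```

```text
t 10.25 pos [0.4899 0.0431 0.0506] yaw -8.99 open 0.0004 F [0.76 1.31 2.25] | d [0.0664 0.0012 0.0018] turn 3.945979944527759e-05
t 10.25 pos [0.4899 0.0431 0.0506] yaw -8.99 open 0.0004 F [0.76 1.31 2.25] | d [ 0.1132 -0.0027  0.0018] turn 0.03337279313277861
t 10.25 pos [0.4899 0.0431 0.0506] yaw -8.99 open 0.0004 F [0.76 1.31 2.25] | d [ 0.1721 -0.0011  0.0018] turn 0.08892834868833417
t 10.25 pos [0.4899 0.0431 0.0506] yaw -8.99 open 0.0004 F [0.76 1.31 2.25] | d [0.2298 0.0108 0.0018] turn 0.1444839042438897
t 10.25 pos [0.4899 0.0431 0.0506] yaw -8.99 open 0.0004 F [0.76 1.31 2.25] | d [0.2845 0.0325 0.0018] turn 0.2000394597994453
t 10.25 pos [0.4899 0.0431 0.0506] yaw -8.99 open 0.0004 F [0.76 1.31 2.25] | d [0.3347 0.0634 0.0019] turn 0.25559501535500084
t 10.25 pos [0.4899 0.0431 0.0506] yaw -8.99 open 0.0004 F [0.76 1.31 2.25] | d [0.3787 0.1026 0.0019] turn 0.31115057091055637
t 10.25 pos [0.4899 0.0431 0.0506] yaw -8.99 open 0.0004 F [0.76 1.31 2.25] | d [0.4152 0.1487 0.0019] turn 0.36670612646611195
```

Request:
drive_tool([
  {"tx": 0.04,"ty": 0,"tz": 0.002,"turn": 0,"jaw": 0},
  {"tx": 0.08,"ty": 0,"tz": 0.002,"turn": 0.02,"jaw": 0},
  {"tx": 0.113,"ty": -0.003,"tz": 0.002,"turn": 0.033,"jaw": 0},
  {"tx": 0.143,"ty": -0.002,"tz": 0.002,"turn": 0.061,"jaw": 0},
  {"tx": 0.172,"ty": -0.001,"tz": 0.002,"turn": 0.089,"jaw": 0},
  {"tx": 0.201,"ty": 0.004,"tz": 0.002,"turn": 0.117,"jaw": 0},
  {"tx": 0.23,"ty": 0.011,"tz": 0.002,"turn": 0.144,"jaw": 0},
  {"tx": 0.257,"ty": 0.021,"tz": 0.002,"turn": 0.172,"jaw": 0},
  {"tx": 0.284,"ty": 0.032,"tz": 0.002,"turn": 0.2,"jaw": 0},
  {"tx": 0.31,"ty": 0.047,"tz": 0.002,"turn": 0.228,"jaw": 0},
  {"tx": 0.335,"ty": 0.063,"tz": 0.002,"turn": 0.256,"jaw": 0},
  {"tx": 0.335,"ty": 0.063,"tz": 0.002,"turn": 0.256,"jaw": 0},
])

```text
t: 11.45
tool_pos: [0.5253, 0.1406, 0.0512]
orientation: [2.997, 0.941, 0.004]
force: [-0.8, -1.0, 0.2]
opening: 0.0009
```

```bash
python3 -c "
from h import *
for ph in (120,115,110,105): delta(pushpose(ph,.0165,.05),ph-180)
for n in('top','side'):
    p,d=robot.read_camera(n);u,v=proj(n,(.57,.08,.06)).astype(int);print(u,v)
    cv2.imwrite(f'pics/{n}6.png',cv2.resize(p[v-50:v+50,u-50:u+50],None,fx=6,fy=6,interpolation=2))
"
```

```text
t 11.45 pos [0.5253 0.1406 0.0512] yaw -55.13 open 0.0009 F [-0.84 -0.95  0.15] | d [ 0.0242 -0.0015  0.004 ] turn 0.027030068275576646
t 11.45 pos [0.5253 0.1406 0.0512] yaw -55.13 open 0.0009 F [-0.84 -0.95  0.15] | d [ 0.0536 -0.0026  0.0041] turn 0.054807846053354425
t 11.45 pos [0.5253 0.1406 0.0512] yaw -55.13 open 0.0009 F [-0.84 -0.95  0.15] | d [ 0.0831 -0.001   0.0042] turn 0.0825856238311322
t 11.45 pos [0.5253 0.1406 0.0512] yaw -55.13 open 0.0009 F [-0.84 -0.95  0.15] | d [0.1123 0.0031 0.0042] turn 0.11036340160890998
229 191
252 188
```

View pics/side6.png

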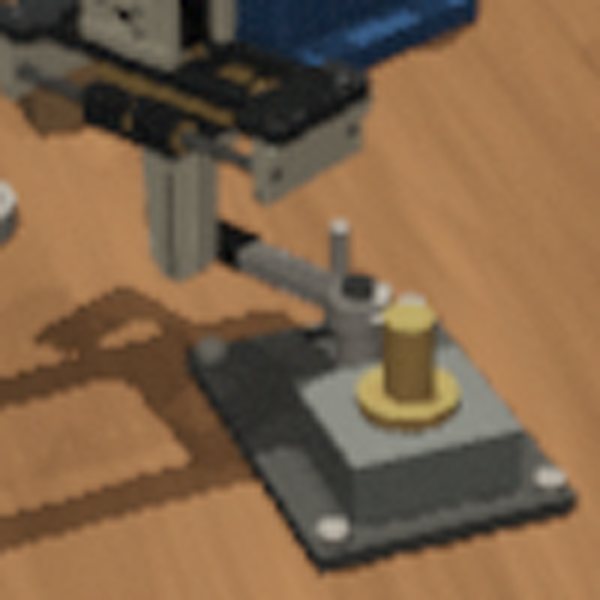

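View pics/top6.png

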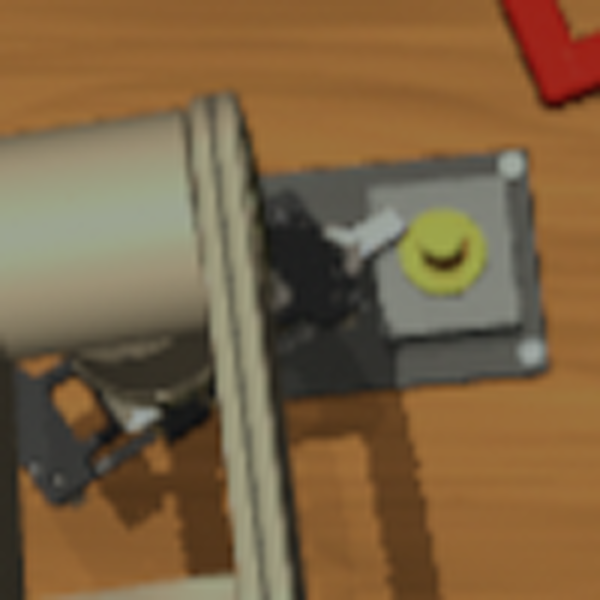

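The lever is following. Its nose is at (385,235) in the top crop, just reaching the flange, and the plug is undisturbed. Next I continue to about 106°, below the expected stop near 96°.

Request:
drive_tool([
  {"tx": 0.012,"ty": 0,"tz": 0.004,"turn": 0.013,"jaw": 0},
  {"tx": 0.024,"ty": -0.001,"tz": 0.004,"turn": 0.027,"jaw": 0},
  {"tx": 0.039,"ty": -0.002,"tz": 0.004,"turn": 0.041,"jaw": 0},
  {"tx": 0.054,"ty": -0.003,"tz": 0.004,"turn": 0.055,"jaw": 0},
  {"tx": 0.069,"ty": -0.002,"tz": 0.004,"turn": 0.069,"jaw": 0},
  {"tx": 0.083,"ty": -0.001,"tz": 0.004,"turn": 0.083,"jaw": 0},
  {"tx": 0.098,"ty": 0.001,"tz": 0.004,"turn": 0.097,"jaw": 0},
  {"tx": 0.106,"ty": 0.002,"tz": 0.004,"turn": 0.105,"jaw": 0},
  {"tx": 0.106,"ty": 0.002,"tz": 0.004,"turn": 0.105,"jaw": 0},
])

```text
t: 12.45
tool_pos: [0.5501, 0.1576, 0.0486]
orientation: [-3.11, -0.44, -0.0]
force: [-2.1, 0.5, 1.0]
opening: 0.0005
```

```bash
python3 -c "
from h import *
for ph in (104,100,96): delta(pushpose(ph,.0165,.05),ph-180)
for n in('top','side'):
    p,d=robot.read_camera(n);u,v=proj(n,(.6,.06,.06)).astype(int);print(u,v)
    cv2.imwrite(f'pics/{n}7.png',cv2.resize(p[v-40:v+40,u-40:u+40],None,fx=7.5,fy=7.5,interpolation=2))
"
```

```text
t 12.45 pos [0.5501 0.1576 0.0486] yaw -73.9 open 0.0005 F [-2.12  0.51  0.98] | d [ 0.0179 -0.0026 -0.0048] turn 0.011669218884715822
t 12.45 pos [0.5501 0.1576 0.0486] yaw -73.9 open 0.0005 F [-2.12  0.51  0.98] | d [ 0.0414 -0.0048 -0.0048] turn 0.03389144110693804
t 12.45 pos [0.5501 0.1576 0.0486] yaw -73.9 open 0.0005 F [-2.12  0.51  0.98] | d [ 0.065  -0.0053 -0.0048] turn 0.05611366332916027
236 182
263 190
```

View pics/side7.png

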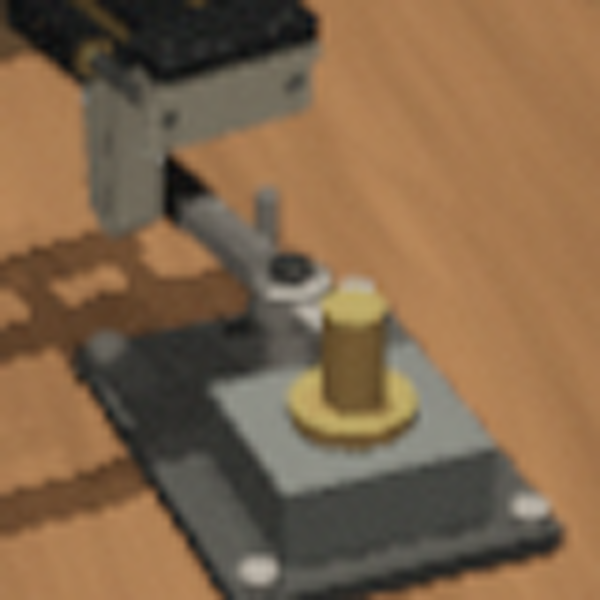

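View pics/top7.png

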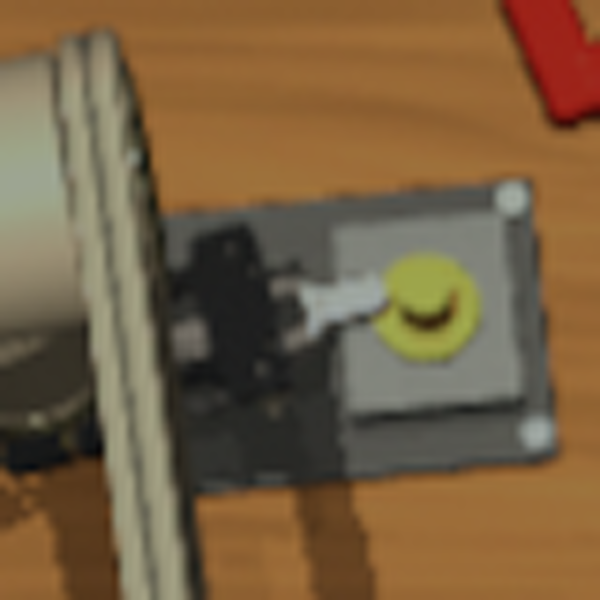

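The nose is now over the flange edge with clearance, at (365,300) in the top crop. From here I advance in small steps and watch the force.

Request:
drive_tool([
  {"tx": 0.004,"ty": 0,"tz": -0.003,"turn": 0.004,"jaw": 0},
  {"tx": 0.008,"ty": -0.001,"tz": -0.003,"turn": 0.008,"jaw": 0},
  {"tx": 0.012,"ty": -0.001,"tz": -0.003,"turn": 0.012,"jaw": 0},
  {"tx": 0.016,"ty": -0.002,"tz": -0.003,"turn": 0.015,"jaw": 0},
  {"tx": 0.02,"ty": -0.003,"tz": -0.003,"turn": 0.018,"jaw": 0},
  {"tx": 0.024,"ty": -0.003,"tz": -0.003,"turn": 0.02,"jaw": 0},
  {"tx": 0.024,"ty": -0.003,"tz": -0.003,"turn": 0.02,"jaw": 0},
])

```text
t: 13.25
tool_pos: [0.5567, 0.16, 0.0489]
orientation: [3.123, 0.34, -0.001]
force: [-3.7, -0.5, -2.8]
opening: 0.0
```

```bash
cat > f.py <<'E'
from h import *
for ph in (100,96): delta(pushpose(ph,.0165,.05),ph-180)
s=robot.read_state();M=R.from_rotvec(s['orientation']).as_matrix();p=s['tool_pos'][:2]-PIV
print('F tool',(M.T@s['force']).round(2),'tip ang',np.degrees(np.arctan2(p[1],p[0])).round(2),'r',np.hypot(*p).round(4),s['joint_torque'].round(2))
E
python3 f.py
```

```text
t 13.25 pos [0.5567 0.16   0.0489] yaw -77.58 open 0.0 F [-3.66 -0.54 -2.76] | d [ 0.0181 -0.0044 -0.0038] turn 0.013423085116545665
t 13.25 pos [0.5567 0.16   0.0489] yaw -77.58 open 0.0 F [-3.66 -0.54 -2.76] | d [ 0.0416 -0.0064 -0.0038] turn 0.03564530733876789
F tool [-3.69 -0.26  2.76] tip ang 112.53 r 0.1009 [-1.000e-01 -5.833e+01 -4.813e+01 -2.000e-02 -1.350e+00  9.000e-02]
```

Request:
drive_tool([
  {"tx": 0.003,"ty": 0,"tz": 0,"turn": 0.003,"jaw": 0},
  {"tx": 0.006,"ty": -0.001,"tz": 0,"turn": 0.006,"jaw": 0},
  {"tx": 0.009,"ty": -0.002,"tz": 0,"turn": 0.009,"jaw": 0},
  {"tx": 0.012,"ty": -0.003,"tz": 0,"turn": 0.012,"jaw": 0},
  {"tx": 0.015,"ty": -0.003,"tz": 0,"turn": 0.014,"jaw": 0},
  {"tx": 0.015,"ty": -0.003,"tz": 0,"turn": 0.014,"jaw": 0},
])

```text
t: 13.85
tool_pos: [0.5613, 0.1619, 0.0493]
orientation: [3.13, 0.271, 0.001]
force: [-2.6, -1.7, -2.9]
opening: 0.0005
```

```bash
python3 f.py
```

```text
t 13.85 pos [0.5613 0.1619 0.0493] yaw -80.1 open 0.0005 F [-2.59 -1.72 -2.95] | d [ 0.0017 -0.0015 -0.0025] turn -0.0005683143415667916
t 13.85 pos [0.5613 0.1619 0.0493] yaw -80.1 open 0.0005 F [-2.59 -1.72 -2.95] | d [ 0.0251 -0.0045 -0.0025] turn 0.02165390788065543
F tool [-2.85  1.25  2.95] tip ang 109.7 r 0.101 [  0.36 -58.79 -48.     0.25  -1.35   0.08]
```

Request:
drive_tool([
  {"tx": 0.003,"ty": -0.001,"tz": 0,"turn": 0.003,"jaw": 0},
  {"tx": 0.006,"ty": -0.001,"tz": 0,"turn": 0.006,"jaw": 0},
  {"tx": 0.009,"ty": -0.002,"tz": 0,"turn": 0.009,"jaw": 0},
  {"tx": 0.012,"ty": -0.003,"tz": 0,"turn": 0.011,"jaw": 0},
  {"tx": 0.012,"ty": -0.003,"tz": 0,"turn": 0.011,"jaw": 0},
])

```text
t: 14.35
tool_pos: [0.5647, 0.1634, 0.0493]
orientation: [3.134, 0.217, 0.001]
force: [-3.2, -2.3, -1.8]
opening: 0.0007
```

```bash
python3 f.py
```

```text
t 14.35 pos [0.5647 0.1634 0.0493] yaw -82.08 open 0.0007 F [-3.17 -2.28 -1.84] | d [-0.0105  0.0018 -0.0023] turn -0.011565040633450962
t 14.35 pos [0.5647 0.1634 0.0493] yaw -82.08 open 0.0007 F [-3.17 -2.28 -1.84] | d [ 0.0128 -0.0021 -0.0023] turn 0.010657181588771259
F tool [-3.45  1.82  1.84] tip ang 107.57 r 0.1013 [  1.   -58.54 -47.35   0.6   -1.3    0.08]
```

Request:
drive_tool([
  {"tx": 0.002,"ty": 0,"tz": 0,"turn": 0.002,"jaw": 0},
  {"tx": 0.004,"ty": -0.001,"tz": 0,"turn": 0.004,"jaw": 0},
  {"tx": 0.006,"ty": -0.001,"tz": 0,"turn": 0.006,"jaw": 0},
  {"tx": 0.006,"ty": -0.001,"tz": 0,"turn": 0.006,"jaw": 0},
])

```text
t: 14.75
tool_pos: [0.5664, 0.164, 0.0493]
orientation: [-3.136, -0.187, -0.001]
force: [-3.2, -2.5, 0.1]
opening: 0.0006
```

```bash
python3 f.py
```

```text
t 14.75 pos [0.5664 0.164  0.0493] yaw -83.16 open 0.0006 F [-3.19 -2.55  0.12] | d [-0.0161  0.0034 -0.0023] turn -0.017556150076095397
t 14.75 pos [0.5664 0.164  0.0493] yaw -83.16 open 0.0006 F [-3.19 -2.55  0.12] | d [ 0.0071 -0.0009 -0.0023] turn 0.004666072146126825
F tool [-3.47  2.15 -0.12] tip ang 106.58 r 0.1014 [ 1.040e+00 -5.819e+01 -4.689e+01  6.500e-01 -1.340e+00  5.000e-02]
```

Request:
drive_tool([
  {"tx": 0.002,"ty": 0,"tz": 0,"turn": 0.002,"jaw": 0},
  {"tx": 0.004,"ty": 0,"tz": 0,"turn": 0.004,"jaw": 0},
  {"tx": 0.006,"ty": -0.001,"tz": 0,"turn": 0.005,"jaw": 0},
  {"tx": 0.006,"ty": -0.001,"tz": 0,"turn": 0.005,"jaw": 0},
])

```text
t: 15.15
tool_pos: [0.5671, 0.1643, 0.0493]
orientation: [3.137, 0.163, -0.003]
force: [-9.0, -4.3, 5.0]
opening: 0.0005
```

```bash
python3 f.py
```

```text
t 15.15 pos [0.5671 0.1643 0.0493] yaw -84.06 open 0.0005 F [-8.98 -4.35  4.98] | d [-0.0186  0.0043 -0.0024] turn -0.022545330177626333
t 15.15 pos [0.5671 0.1643 0.0493] yaw -84.06 open 0.0005 F [-8.98 -4.35  4.98] | d [ 0.0045 -0.0004 -0.0024] turn -0.0003231079554041116
F tool [-9.4   3.4  -4.96] tip ang 106.14 r 0.1015 [  0.97 -56.91 -47.93   0.76  -3.35  -0.07]
```

The force jumped from 3.5 to 9.4 N while the tip moved only 0.7 mm, so the lever has met the pin. Next a very small nudge and a hold to confirm it is firmly seated.

Request:
drive_tool([
  {"tx": 0.0005,"ty": 0,"tz": 0,"turn": 0,"jaw": 0},
  {"tx": 0.0005,"ty": 0,"tz": 0,"turn": 0,"jaw": 0},
  {"tx": 0.0005,"ty": 0,"tz": 0,"turn": 0,"jaw": 0},
])

```text
t: 15.45
tool_pos: [0.5671, 0.1643, 0.0493]
orientation: [3.137, 0.163, -0.003]
force: [-9.2, -3.8, 4.5]
opening: 0.0006
```

```bash
python3 f.py
```

```text
t 15.45 pos [0.5671 0.1643 0.0493] yaw -84.05 open 0.0006 F [-9.22 -3.84  4.48] | d [-0.0186  0.0043 -0.0024] turn -0.022503215082847798
t 15.45 pos [0.5671 0.1643 0.0493] yaw -84.05 open 0.0006 F [-9.22 -3.84  4.48] | d [ 0.0045 -0.0003 -0.0025] turn -0.0002809928606255754
F tool [-9.58  2.86 -4.46] tip ang 106.13 r 0.1015 [  0.88 -56.85 -48.05   0.73  -3.59  -0.14]
```

The push is steady at about 9.6 N with no motion, so the lever is seated. Next I back straight off and rise clear.

Request:
drive_tool([
  {"tx": -0.01,"ty": 0,"tz": 0,"turn": 0,"jaw": 0},
  {"tx": -0.04,"ty": 0,"tz": 0,"turn": 0,"jaw": 0},
  {"tx": -0.1,"ty": 0,"tz": 0,"turn": 0,"jaw": 0},
  {"tx": -0.15,"ty": 0,"tz": 0,"turn": 0,"jaw": 0},
  {"tx": -0.15,"ty": 0,"tz": -0.15,"turn": 0,"jaw": 0},
  {"tx": -0.15,"ty": 0,"tz": -0.3,"turn": 0,"jaw": 0},
  {"tx": -0.15,"ty": 0,"tz": -0.45,"turn": 0,"jaw": 0},
  {"tx": -0.4,"ty": -0.3,"tz": -0.5,"turn": 0,"jaw": 0},
  {"tx": -0.6,"ty": -0.6,"tz": -0.5,"turn": 0,"jaw": 0},
  {"tx": -0.6,"ty": -0.6,"tz": -0.5,"turn": 0,"jaw": 0},
  {"tx": -0.6,"ty": -0.6,"tz": -0.5,"turn": 0,"jaw": 0},
  {"tx": -0.6,"ty": -0.6,"tz": -0.5,"turn": 0,"jaw": 0},
])

```text
t: 16.65
tool_pos: [0.3679, 0.3275, 0.2]
orientation: [-3.135, -0.167, -0.002]
force: [1.1, -0.3, 0.0]
opening: 0.0006
```

```bash
python3 -c "
from h import *
delta((.4,.3,.2))
for n in('top','side'):
    p,d=robot.read_camera(n);cv2.imwrite(f'pics/{n}8f.png',p);u,v=proj(n,(.6,.06,.06)).astype(int);print(u,v)
    cv2.imwrite(f'pics/{n}8.png',cv2.resize(p[v-40:v+40,u-45:u+35],None,fx=7.5,fy=7.5,interpolation=2))
"
```

```text
t 16.65 pos [0.3679 0.3275 0.2   ] yaw -83.91 open 0.0006 F [ 1.12 -0.26  0.04] | d [ 9.670e-02  1.026e-01 -1.000e-04] turn None
236 182
263 190
```

View pics/side8.png

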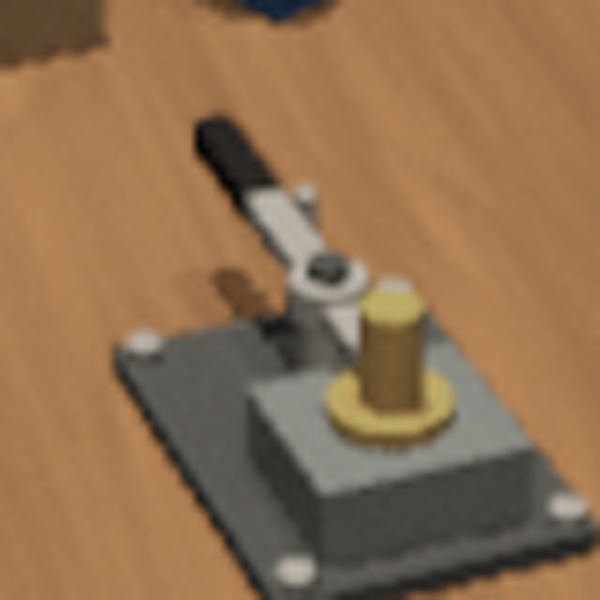

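View pics/top8.png

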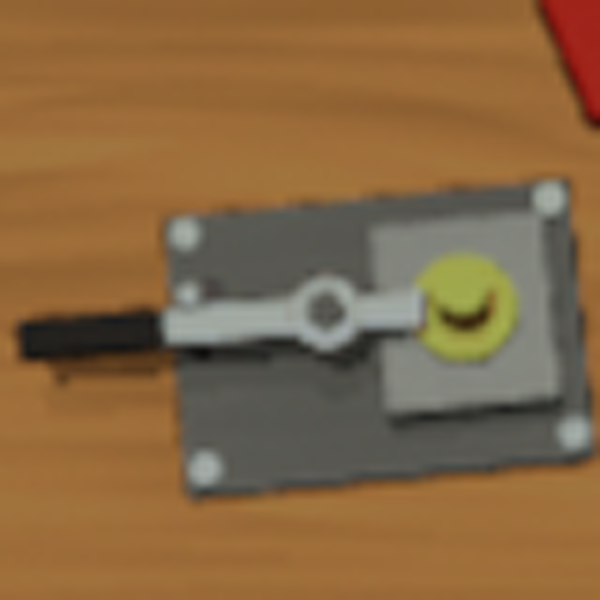

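View pics/side8f.png

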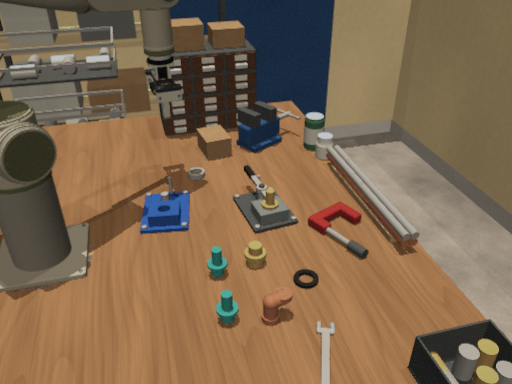

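View pics/top8f.png

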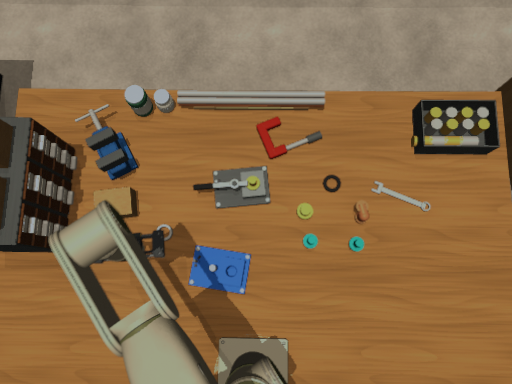

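The lever lies against the pin (contact near (190,300) in the top crop). The nose is over the flange edge at (420,305), and the plug is upright and seated. The bystanders are where they were, and the arm is clear.

```bash
python3 -c "
from plant import robot
print(robot.close_job())"
```

```text
the job is handed in; nothing more can be done
None
```

The plug stands shank down in the bore with its flange flat on the block, and the lever rests against the stop pin with its nose over the flange. I handed the job in at about 17 s of the 67 s allowed.

- **Lever:** the push was about 3.5 N while it swung and rose to about 9.5 N within 0.7 mm when it met the pin. It held at 9.6 N in the push direction without moving, inside the 8–12 N range. With sideways drag along the grip (about 3 N) and a vertical part, the total was about 11 N, still well under the 22 N that strains the pin.
- **Last checks:** the final top and side pictures show the lever touching the pin, the plug upright, and the bystanders and look-alikes where they started. The arm was clear with no contact force.
- **Disagreements:** none of the checks failed. Before insertion the tool stood about 1.3 mm off the bore centre in x, seen in both the tool reading and the side picture, and I corrected it before lowering the plug.

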